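# Lower a lying slide carrier upright into the lidded staining well

## Robot

A 7-joint arm with a two-finger parallel gripper is mounted at the origin on the work surface. World frame = base frame: x ahead of the robot, y to its left, z up, the work surface at z = 0. Lengths are in m, angles in rad, forces in N, time in s.
With the tool pointing down it reaches from about 0.4 to 0.875 m from the base axis. Payload 4.4 kg.
Tool frame: the origin (TCP) lies at the centre of the arm's flange, where the gripper is bolted on; the fingertips stand 173 mm ahead of it and the grasp point (between the pads) lies 155 mm ahead of it; z points along the fingers, y is the line along which they close (so a half turn about z gives the same grasp; the last joint's range is limited). The gripper opens to 85 mm and grips with 20 to 120 N. Pads are 22 mm wide; open, the fingers measure 114 mm over their backs; the gripper's body (76 mm by 85 mm) begins 54 mm behind the grasp point. The pads swing forward as they close: fully open they stand 13 mm farther back than shut.
Start: joints at [1.207, 0.628, 0.038, 1.517, -0.027, 0.996, -0.02], TCP at [0.191, -0.621, 0.405] pointing down, gripper open.
Joint ranges: [-3.06, 3.06], [-0.37, 2.12], [-1.25, 1.32], [0.18, 2.47], [-1.1, 4.24], [0.23, 1.98], [-2.94, 2.94]. Speed limits (rad/s): [2.57, 2.57, 3.14, 3.14, 3.14, 3.14, 3.14].

## Interface

Orientations are given as [roll, pitch, yaw] about the fixed x, y, z axes, in that order (R = Rz(yaw) Ry(pitch) Rx(roll)).
In Python, from rig import arm, cams gives the robot as it stands.
- The arm moves only by the tool arm_command, never from a script. Its argument "deltas" is a list of rows, each a list of 4 numbers: the shift along the tool's x, y, z in mm, then the turn about the tool's z in rad. A call has exactly 8 rows; each row shifts and turns the commanded pose from where the row before left it, along the tool's axes as they then stand; what a row does not reach is not made up. A row lasts 1/10 s, in which the tool goes at most 50 mm and 8.59 degrees, less where a joint would pass 70% of its speed; a pose out of reach is approached as far as the arm can. A call with a gripper value outside its range is refused whole. "gripper" is the closure, from 0 (fully open) to 1 (shut), set as the call begins (left out, the last holds). The fingers move at their own pace and stop on an object; the grip force is fixed at half the most. Time passes only in rows, so rows that do not move let the fingers close, or fill a call up. It gives the time, the measured TCP pose, the force, the opening and the grip force at its end, in the units of the state.
- arm.observe(): the state, without advancing time (a new reading comes with each control period).
- cams.get_image(name): name is "scene" or "top" or "wrist"; returns a dict with "image" (384x512x3 uint8, blue, green, red), "range_z" (384x512 float32, m along the optical axis (not along the pixel's ray), 0 where there is no reading), "fov_y" (degrees; the focal length in pixels is half the picture's height over the tangent of half this angle, whatever the lens; pixels are square), "cx", "cy" (the principal point, pixels), "R" (3x3) and "t" (3): a world point X has camera coordinates R X + t; the wrist camera has in their place "tool_from_camera" (4x4, takes a point from camera to tool coordinates, whose origin is the TCP and whose axes are the flange's). Camera axes: x right, y down, z forward; pixel columns grow to the right and rows downward; lengths in m; the calibration is good to about 2 mm. A picture is of the moment at which its call begins: read the wrist's pose just before it.
- arm.finish_job(): hands the job in; it is judged then, once.
The state is a dict: "time_s": time; "joint_positions": joint angles; "joint_velocities": joint speeds; "effort": joint torques, N m; "ee_pos": TCP position; "tcp_rot": TCP orientation; "wrist_force": force on the tool from outside, world axes, zero at the start; "torque": the same for the moment, N m; "finger_gap": finger opening in m; "gripper_force": force on a finger pad.
Only numpy, scipy, OpenCV 4.12 (cv2) and the standard library are available. Lean on these libraries where they do the work, as an engineer would, in place of code of your own. Each camera call takes 0.05 s, during which the arm holds its last target. There are 200 camera calls.

## Task

Take the lid off the covered staining well and lay it flat on the cork mat. Then pinch the slide carrier lying in the draining tray by the ends of its crossbar, lift it clear and, with the gripper still pointing mostly down, ease the grip so that the carrier swings down and hangs upright; grip it again and lower it gently under the glass shelf to stand upright on the floor of the well you uncovered, and let go. Leave the other carrier, the bottle and the stacked dishes where they are.

Things in the scene. Friction and masses are not known exactly. Their poses are not given: they have to be found in the camera images.
- station: Fixed steel staining station. Origin on the bench midway between its two wells; x points away from the open side, y along the row, z up. Deck x -70 to 120, y +-140, 8 mm thick. Each well: open-topped box, 104 x 64 mm inside (x, y), walls 5 mm, floor 13 mm and rim 70 mm above the bench. Two shelf posts, 10 mm thick, at x 112, y +-134.
- shelf_edge (a point): Middle of the lower near edge of the station's glass shelf (axes as the station's), 300 mm above the bench. The shelf, 8 mm thick, runs from here 110 mm towards +x and 140 mm to either side, with fixed bottles (75 mm tall) on its far part. It overhangs the far 40 mm of the wells, so the gripper must come in leaning, its body back towards the station's -x.
- well_a (a point): Centre of the floor of the well at the station's y = -65 mm; axes as the station's. One well (either) is empty and covered by the lid, the other is open and holds carrier2.
- well_b (a point): Centre of the floor of the well at the station's y = +65 mm; axes as the station's.
- lid: Loose flat steel lid, 120 (x) x 80 (y) x 4 mm, 0.16 kg, simply resting on the rim of one well. Origin at the centre of its underside. Along its middle is a raised black bar handle, 60 (x) x 14 (y) mm, from 20 to 40 mm above the underside.
- lid_bar (a point): Middle of the lid's bar handle, 30 mm above the lid's underside; axes as the lid's (bar along x).
- mat: Fixed cork mat on the bench, 110 (x) x 160 (y) x 3 mm; origin at the centre of its underside.
- tray: Fixed white enamel draining tray, 250 (x) x 150 (y) mm, floor 4 mm thick, rim 14 mm high on three sides, on the +x side a splash-back 5 mm thick whose top is 130 mm above the bench and whose near face is at x = 120 mm. Origin on the bench under its centre.
- carrier: Loose steel slide carrier, 0.34 to 0.46 kg: foot with glass slides, 84 (z) x 44 (y) x 40 mm (x 0 to 40), and an 8 mm stem up its middle to x = 155. Origin: centre of the foot's underside; x runs up the stem. Lies in the tray with x level, towards the splash-back, stem 42 mm above the tray floor. Centre of mass near x = 17. A half turn about x changes nothing.
- crossbar (a point): Centre of the carrier's crossbar, 145 mm from the foot's underside; axes as the carrier's. A dark steel pin across the stem along y, 14 mm thick, 40 mm long, flat ends. Pinched end to end, the carrier keeps its angle above about 80 N; as the grip is eased below some 55 N it swings about the pin, and by 10 to 20 N hangs foot down within about 5 degrees. Below about 5 N it slips out.
- carrier2: Bystander: an equal carrier standing in the open well. Origin at the centre of its foot's underside, z up; stem top 155 mm above its foot.
- bottle: Bystander: loose amber bottle, 60 mm diameter, 150 mm tall; origin at the centre of its base.
- dishes: Bystander: loose stack of culture dishes, 90 mm diameter, 42 mm tall; origin at the centre of its base.
Mind the look-alikes: they are no part of the job. Leave any green or red look-alike of the lid alone.

How it is judged:
On the way, in this order (a step that is already met when the one before it is completed fails the run):
1. the lid lies flat on the cork mat, let go (horizontal distance between lid and mat below 0.05 m and height (world z) of lid below 0.012 m and angle between lid's own z axis and vertical below 0.1 rad and contact force between the fingers and lid below 0.1 N), for 0.2 s.
2. the carrier hangs upright and still from the fingers, clear of tray and station, the gripper within 52 degrees of pointing straight down (contact force between the fingers and carrier above 1 N and angle between carrier's own x axis and vertical below 0.26 rad and height (world z) of carrier above 0.03 m and angular speed of carrier below 0.6 rad/s and contact force between carrier and tray below 0.1 N and contact force between each of carrier, carrier and station below 0.1 N and angle between each of the grasp point, the grasp point's own z axis and vertical above 2.23 rad), for 0.2 s.
At the end, for the whole second after the job is handed in: The carrier stands at rest, upright within 6 degrees, on the floor of the well that was covered (foot within 6 mm of the floor, inside the walls); the lid lies flat on the mat, its centre within 50 mm of the mat's; the other carrier has moved less than 20 mm, the bottle and dishes less than 30 mm (((horizontal distance between carrier and well_a below 0.018 m and z of carrier in the frame of well_a below 0.006 m) or (horizontal distance between carrier and well_b below 0.018 m and z of carrier in the frame of well_b below 0.006 m)) and angle between carrier's own x axis and vertical below 0.1 rad and linear speed of carrier below 0.02 m/s and horizontal distance between lid and mat below 0.05 m and height (world z) of lid below 0.012 m and angle between each of lid, carrier2's own z axis and vertical below 0.1 rad and distance of carrier2 from where it was at the start of the episode below 0.02 m and distance of each of bottle, dishes from where it was at the start of the episode below 0.03 m); the robot touches nothing.
It fails at once if the other carrier is shoved out of place (20 mm) (distance of carrier2 from where it was at the start of the episode above 0.02 m).
It fails at once if the bottle is moved by more than 30 mm (distance of bottle from where it was at the start of the episode above 0.03 m).
It fails at once if the dishes are moved by more than 30 mm (distance of dishes from where it was at the start of the episode above 0.03 m).
It fails at once if the carrier is let fall into the well (falling free at over 0.45 m/s, about 10 mm of drop) (contact force between the fingers and carrier below 0.1 N and linear speed of carrier above 0.45 m/s and (horizontal distance between carrier and well_a below 0.03 m or horizontal distance between carrier and well_b below 0.03 m)).
It also fails if it takes over 72 s, if anything falls off the work surface, if the arm or the gripper's body presses on something with over 40 N, if the wrist force passes 120 N, or if a joint passes its speed limit or range.

## Working session

There is one attempt and no reset: what is moved stays moved. The work goes in short steps, Python scripts to look and compute and a tool call to move; the robot and the scene stay as the last step left them, time stands still between calls to the robot, and variables do not carry over. Pictures are saved under pics/ and viewed, at most 10 in all, crops included, and the job is handed in when it is done.

Besides the shell and the picture viewer there is one more tool, called after "Emit:" by a JSON object that holds its "api" and its "payload". arm_command: Moves the arm, as the interface text tells. Its arguments: {"type":"object","properties":{"deltas":{"type":"array","items":{"type":"array","items":{"type":"number"}}},"gripper":{"type":"number"}},"required":["deltas"]}

```bash
ls; mkdir -p pics
cat > h.py <<'E'
import numpy as np, cv2
from rig import arm, cams
from scipy.spatial.transform import Rotation as Ro
def RT():
    s=arm.observe(); return s,Ro.from_euler('xyz',s['tcp_rot']).as_matrix(),np.array(s['ee_pos'])
def grab(n):
    s,R,p=RT(); d=cams.get_image(n); h,w=d['range_z'].shape
    f=h/2/np.tan(np.radians(d['fov_y'])/2); v,u=np.mgrid[:h,:w]; z=d['range_z']
    c=np.stack([(u-d['cx'])/f*z,(v-d['cy'])/f*z,z],-1)
    if n=='wrist':
        T=np.array(d['tool_from_camera']); X=(c@T[:3,:3].T+T[:3,3])@R.T+p
    else: X=(c-np.array(d['t']))@np.array(d['R'])
    X[z==0]=np.nan
    return d['image'],X
E
python3 - <<'E'
from h import *
s,R,p=RT();print({k:np.round(v,3) for k,v in s.items()});print(R.round(3))
for n in('scene','top'):
    im,X=grab(n);cv2.imwrite(f'pics/{n}0.png',im);np.savez(f'{n}0.npz',im=im,X=X)
a=[cv2.imread(f'pics/{n}0.png') for n in('scene','top')]
E
```

```text
pics
{'time_s': np.float64(0.0), 'joint_positions': array([ 1.207,  0.629,  0.038,  1.518, -0.027,  0.996, -0.02 ]), 'joint_velocities': array([-0.   , -0.   ,  0.001,  0.   , -0.002, -0.002, -0.001]), 'effort': array([-1.0000e-03, -5.6343e+01,  1.2260e+00, -1.9345e+01,  1.1000e-02,
        1.0000e-02,  0.0000e+00]), 'ee_pos': array([ 0.191, -0.621,  0.404]), 'tcp_rot': array([-3.14 ,  0.   ,  0.298]), 'wrist_force': array([-0.518,  0.564, -0.215]), 'torque': array([0.021, 0.015, 0.026]), 'gripper_force': np.float64(0.0), 'finger_gap': np.float64(0.085)}
[[ 0.956  0.293 -0.001]
 [ 0.293 -0.956  0.002]
 [-0.    -0.002 -1.   ]]
```

View pics/scene0.png

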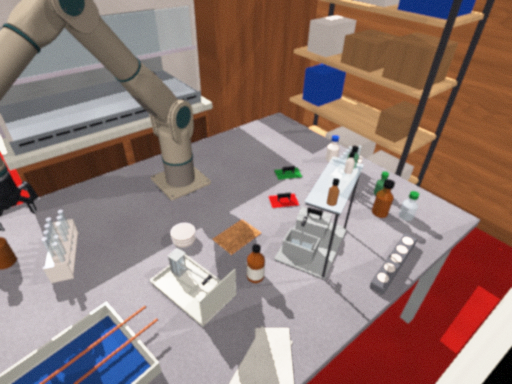

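View pics/top0.png

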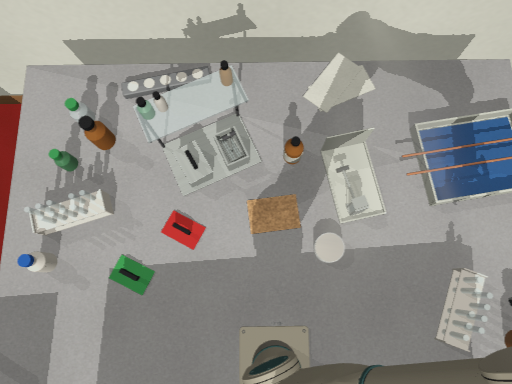

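Run:
```python
from h import *
d=np.load('top0.npz');im,X=d['im'],d['X']
for u,v in[(274,214),(192,160),(233,140),(342,168),(353,185),(357,198),(293,150),(330,247),(215,110),(180,115),(165,140),(241,97),(183,165)]: print(u,v,X[v,u].round(3))
hsv=cv2.cvtColor(im,cv2.COLOR_BGR2HSV)
def rect(m,name,box):
    mm=np.zeros(m.shape,np.uint8);x0,y0,x1,y1=box;mm[y0:y1,x0:x1]=m[y0:y1,x0:x1]
    P=X[mm>0];P=P[~np.isnan(P[:,0])]
    r=cv2.minAreaRect((P[:,:2]*1000).astype(np.float32));print(name,len(P),r,np.median(P[:,2]).round(3))
rect((hsv[...,0]<22)&(hsv[...,1]>110),'mat',(240,185,305,245))
dark=hsv[...,2]<60
rect(dark,'lidbar',(175,140,205,175))
rect(dark,'crossbar',(330,155,356,180))
z=X[...,2]
rect((z>.066)&(z<.08),'rims',(155,110,265,200))
rect((z>.29)&(z<.32),'shelf',(125,65,255,145))
rect((z>.003)&(z<.02),'tray',(318,120,395,225))
rect((z>.10)&(z<.14),'splash',(318,120,395,165))
rect((z>.03)&(z<.075),'foot/stem',(330,160,380,215))
rect((z>.04)&(z<.075),'foot',(330,180,380,215))
c=im[60:250,120:400];cv2.imwrite('pics/c.png',cv2.resize(c,None,fx=2.8,fy=2.8,interpolation=cv2.INTER_CUBIC))
```

```text
274 214 [ 0.443 -0.009  0.006]
192 160 [0.594 0.238 0.111]
233 140 [0.678 0.119 0.048]
342 168 [nan nan nan]
353 185 [ 0.535 -0.267  0.002]
357 198 [ 0.474 -0.256  0.088]
293 150 [ 0.621 -0.067  0.111]
330 247 [ 0.333 -0.175  0.045]
215 110 [0.667 0.148 0.306]
180 115 [0.653 0.238 0.308]
165 140 [0.699 0.35  0.001]
241 97 [0.702 0.081 0.307]
183 165 [0.59  0.273 0.073]
mat 1576 ((445.6695251464844, -7.126747131347656), (107.44287109375, 153.85475158691406), 6.51657772064209) 0.003
lidbar 65 ((599.5264892578125, 242.949951171875), (58.460025787353516, 9.334193229675293), 29.575788497924805) 0.109
crossbar 0 ((0.0, 0.0), (0.0, 0.0), 0.0) nan
rims 1061 ((644.4134521484375, 211.1386260986328), (175.11785888671875, 237.98094177246094), 25.6018009185791) 0.073
shelf 3781 ((688.1974487304688, 212.46047973632812), (112.46672821044922, 280.42205810546875), 23.915752410888672) 0.308
tray 2543 ((583.345458984375, -283.77691650390625), (256.3879699707031, 360.1159362792969), 87.44453430175781) 0.005
splash 211 ((667.554931640625, -238.57691955566406), (7.272027015686035, 147.5515899658203), 11.17349624633789) 0.122
foot/stem 184 ((512.9620361328125, -243.8013458251953), (154.43846130371094, 42.239990234375), 17.442991256713867) 0.05
foot 86 ((485.7723388671875, -244.35377502441406), (108.58496856689453, 40.78322219848633), 26.567398071289062) 0.05
  return _methods._mean(a, axis=axis, dtype=dtype,
  ret = ret.dtype.type(ret / rcount)
```

View pics/c.png

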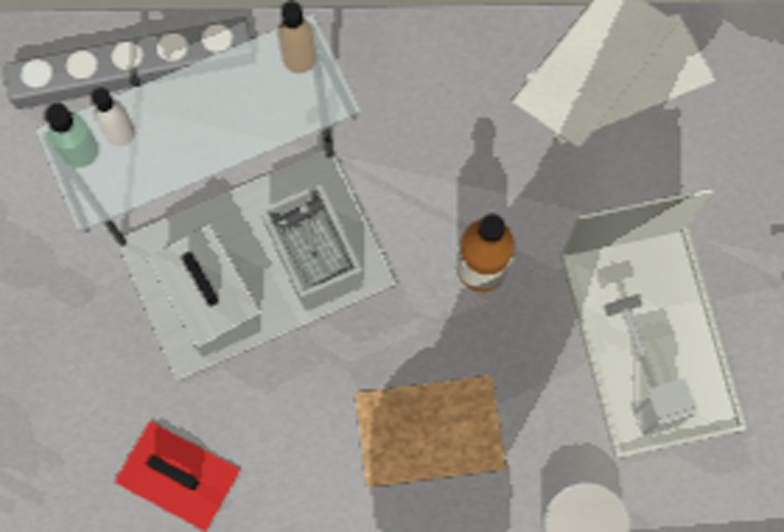

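Emit:
{"api": "arm_command", "payload": {"deltas": [[27,-30,-20,0],[27,-30,-20,0],[27,-30,-20,0],[27,-30,-20,0],[27,-30,-20,0],[27,-30,-20,0],[27,-30,-20,0],[27,-30,-20,0]], "gripper": 0}}

```text
time_s: 0.9
ee_pos: [0.3271, -0.3268, 0.5653]
tcp_rot: [-3.141, 0.0, 0.298]
wrist_force: [1.3, -0.9, 0.8]
finger_gap: 0.0855
gripper_force: 0.0
```

Emit:
{"api": "arm_command", "payload": {"deltas": [[27,-30,-10,0],[27,-30,-10,0],[27,-30,-10,0],[27,-30,-10,0],[27,-30,-10,0],[27,-30,-10,0],[27,-30,-10,0],[27,-30,-10,0]]}}

```text
time_s: 1.7
ee_pos: [0.4631, -0.0342, 0.645]
tcp_rot: [3.142, 0.0, 0.298]
wrist_force: [1.3, -0.8, 0.8]
finger_gap: 0.0854
gripper_force: 0.0
```

Emit:
{"api": "arm_command", "payload": {"deltas": [[27,-30,0,0],[27,-30,0,0],[27,-30,0,0],[27,-30,0,0],[27,-30,0,0],[27,-30,0,0],[0,0,0,-0.06],[0,0,0,-0.06]]}}

```text
time_s: 2.5
ee_pos: [0.5652, 0.1855, 0.6434]
tcp_rot: [-3.141, 0.002, 0.423]
wrist_force: [-0.5, -1.4, -0.3]
finger_gap: 0.0855
gripper_force: 0.0
```

Emit:
{"api": "arm_command", "payload": {"deltas": [[45,-20,0,0],[45,-20,0,0],[45,-20,0,0],[45,0,0,0],[45,0,0,0],[45,0,0,0],[45,0,0,0],[45,0,0,0]]}}

```text
time_s: 3.3
ee_pos: [0.758, 0.3185, 0.6078]
tcp_rot: [-3.135, 0.005, 0.387]
wrist_force: [-0.8, 0.3, 0.9]
finger_gap: 0.0854
gripper_force: 0.0
```

Emit:
{"api": "arm_command", "payload": {"deltas": [[40,0,-30,0],[40,0,-30,0],[40,0,-30,0],[40,0,-30,0],[40,0,-30,0],[40,0,-30,0],[40,0,-30,0],[40,0,-30,0]]}}

```text
time_s: 4.1
ee_pos: [0.7251, 0.3038, 0.7242]
tcp_rot: [-3.134, -0.204, 0.389]
wrist_force: [-0.4, 0.4, -0.7]
finger_gap: 0.0854
gripper_force: 0.0
```

```bash
python3 -c "
from h import *
s,R,p=RT();print(np.round(s['joint_positions'],3));print(R.round(3))"
```

```text
[-0.329  0.888 -1.247  0.185  1.142  1.981 -1.712]
[[ 0.906  0.381  0.184]
 [ 0.372 -0.925  0.084]
 [ 0.203 -0.008 -0.979]]
```

Emit:
{"api": "arm_command", "payload": {"deltas": [[42,0,-26,0],[42,0,-26,0],[42,0,-26,0],[42,0,-26,0],[42,0,-26,0],[42,0,-26,0],[42,0,-26,0],[42,0,-26,0]]}}

```text
time_s: 4.9
ee_pos: [0.6687, 0.2855, 0.827]
tcp_rot: [3.122, -0.343, 0.389]
wrist_force: [0.3, -0.2, 0.5]
finger_gap: 0.0853
gripper_force: 0.0
```

```bash
python3 -c "
from h import *
s,R,p=RT();print(np.round(s['joint_positions'],3));print(R.round(3))"
```

```text
[-0.336  0.752 -1.246  0.185  1.166  1.981 -1.711]
[[ 0.871  0.373  0.318]
 [ 0.357 -0.928  0.109]
 [ 0.336  0.019 -0.942]]
```

Emit:
{"api": "arm_command", "payload": {"deltas": [[40,-20,-15,0],[40,-20,-15,0],[40,-20,-15,0],[40,-20,-15,0],[40,-20,-15,0],[40,-20,-15,0],[0,0,0,0],[0,0,0,0]]}}

```text
time_s: 5.7
ee_pos: [0.6, 0.375, 0.8581]
tcp_rot: [3.1, -0.406, 0.391]
wrist_force: [0.5, -1.2, -0.8]
finger_gap: 0.0855
gripper_force: 0.0
```

```bash
python3 -c "
from h import *
s,R,p=RT();print(np.round(s['joint_positions'],3));print(R.round(3))"
```

```text
[-0.511  0.711 -1.246  0.185  1.262  1.981 -1.833]
[[ 0.849  0.366  0.381]
 [ 0.35  -0.93   0.112]
 [ 0.395  0.038 -0.918]]
```

Emit:
{"api": "arm_command", "payload": {"deltas": [[-20,-34,6,0],[-20,-34,6,0],[-20,-34,6,0],[-20,-34,6,0],[-20,-34,6,0],[-20,-34,6,0],[-20,-34,6,0],[-20,-34,6,0]]}}

```text
time_s: 6.5
ee_pos: [0.3842, 0.5769, 0.7398]
tcp_rot: [3.1, -0.407, 0.388]
wrist_force: [-0.1, -0.1, -0.4]
finger_gap: 0.0852
gripper_force: 0.0
```

```bash
python3 -c "
from h import *
s,R,p=RT();print(np.round(s['joint_positions'],3));print(R.round(3));print((R.T@[.5,.866,0]).round(2),(R.T@[0,0,1]).round(2))"
```

```text
[-0.651  0.653 -1.185  0.864  1.031  1.755 -2.585]
[[ 0.85   0.363  0.382]
 [ 0.348 -0.931  0.111]
 [ 0.396  0.039 -0.918]]
[ 0.73 -0.62  0.29] [ 0.4   0.04 -0.92]
```

Emit:
{"api": "arm_command", "payload": {"deltas": [[36,-21,-18,0],[36,-21,-18,0],[36,-21,-18,0],[36,-21,-18,0],[36,-21,-18,0],[36,-21,-18,0],[36,-21,-18,0],[36,-21,-18,0]]}}

```text
time_s: 7.3
ee_pos: [0.3733, 0.6187, 0.846]
tcp_rot: [3.117, -0.493, 0.396]
wrist_force: [0.2, 0.5, 0.4]
finger_gap: 0.0853
gripper_force: 0.0
```

```bash
python3 -c "
from h import *
s,R,p=RT();print(np.round(s['joint_positions'],3));print(R.round(3));print((R.T@[.5,.866,0]).round(2),(R.T@[0,0,1]).round(2))"
```

```text
[-1.033  0.74  -1.246  0.184  1.5    1.981 -2.214]
[[ 0.813  0.375  0.446]
 [ 0.34  -0.927  0.16 ]
 [ 0.473  0.021 -0.881]]
[ 0.7  -0.61  0.36] [ 0.47  0.02 -0.88]
```

Emit:
{"api": "arm_command", "payload": {"deltas": [[-20,25,18,0],[-20,25,18,0],[-20,25,18,0],[-20,25,18,0],[-20,25,18,0],[-20,25,18,0],[-20,25,18,0],[-20,25,18,0]]}}

```text
time_s: 8.1
ee_pos: [0.3878, 0.4242, 0.6682]
tcp_rot: [3.122, -0.515, 0.404]
wrist_force: [0.9, -0.0, -0.0]
finger_gap: 0.0854
gripper_force: 0.0
```

Emit:
{"api": "arm_command", "payload": {"deltas": [[-20,25,18,0],[-20,25,18,0],[-20,25,18,0],[-20,25,18,0],[-20,25,18,0],[-20,25,18,0],[-20,25,18,0],[-20,25,18,0]]}}

```text
time_s: 8.9
ee_pos: [0.403, 0.2104, 0.4679]
tcp_rot: [3.121, -0.515, 0.405]
wrist_force: [0.7, -0.0, -0.2]
finger_gap: 0.0855
gripper_force: 0.0
```

Emit:
{"api": "arm_command", "payload": {"deltas": [[-20,25,18,0],[-20,25,18,0],[-20,25,18,0],[-20,25,18,0],[-20,25,18,0],[-20,25,18,0],[-20,25,18,0],[0,0,0,0]]}}

```text
time_s: 9.7
ee_pos: [0.4267, 0.0449, 0.3239]
tcp_rot: [3.121, -0.433, 0.41]
wrist_force: [-0.8, 1.9, 0.3]
finger_gap: 0.0853
gripper_force: 0.0
```

```bash
cat >> h.py <<'E'
def to(G,n=8,yaw=None):
    "tool-frame mm shift taking the grasp point to world G"
    s,R,p=RT(); g=p+.155*R[:,2]; d=R.T@(np.array(G)-g)*1000
    print('grasp',g.round(4),'shift',d.round(1),'per row',(d/n).round(2),'roll',R[2,1].round(3),'head',np.degrees(np.arctan2(R[1,0],R[0,0])).round(1),'tilt',np.degrees(np.arccos(-R[2,2])).round(1),'q',np.round(s['joint_positions'],2))
E
python3 -c "
from h import *
to((.48,-.007,.036))"
```

```text
grasp [0.4876 0.0679 0.1833] shift [-95.2  63.3 119.5] per row [-11.9    7.91  14.94] roll 0.018 head 23.5 tilt 24.8 q [ 0.67  0.72 -1.24  2.36  1.64  0.65 -2.94]
```

Emit:
{"api": "arm_command", "payload": {"deltas": [[23,0,-17,0],[23,0,-17,0],[23,0,-17,0],[23,0,-17,0],[0,0,0,0.14],[0,0,0,0.14],[0,0,0,0.14],[0,0,0,0.14]]}}

```text
time_s: 10.5
ee_pos: [0.4745, 0.0769, 0.4326]
tcp_rot: [-2.911, -0.39, -0.188]
wrist_force: [-0.1, 0.8, -0.9]
finger_gap: 0.0855
gripper_force: 0.0
```

```bash
python3 -c "
from h import *
to((.48,-.007,.036))"
```

```text
grasp [0.5374 0.101  0.2931] shift [-131.1  165.   191.4] per row [-16.39  20.63  23.92] roll -0.212 head -10.8 tilt 25.8 q [ 0.61  0.44 -1.09  2.12  0.9   0.49 -2.81]
```

Emit:
{"api": "arm_command", "payload": {"deltas": [[0,0,0,0.145],[0,0,0,0.145],[0,0,0,0.145],[0,0,0,0.145],[0,0,0,0.145],[0,0,0,0.145],[0,0,0,0.145],[0,0,0,0.145]]}}

```text
time_s: 11.3
ee_pos: [0.4745, 0.0768, 0.4332]
tcp_rot: [-2.692, 0.044, -1.293]
wrist_force: [-1.0, 0.6, -0.6]
finger_gap: 0.0855
gripper_force: 0.0
```

Emit:
{"api": "arm_command", "payload": {"deltas": [[0,0,0,0.145],[0,0,0,0.145],[0,0,0,0.145],[0,0,0,0.145],[0,0,0,0.145],[0,0,0,0.145],[0,0,0,0.145],[0,0,0,0.145]]}}

```text
time_s: 12.1
ee_pos: [0.4627, 0.0247, 0.4335]
tcp_rot: [-2.996, 0.426, -2.341]
wrist_force: [-0.1, -0.1, -0.9]
finger_gap: 0.0854
gripper_force: 0.0
```

```bash
python3 -c "
from h import *
s,R,p=RT();print(R.round(3));to((.47,.18,.25))
to((.48,-.007,.036))"
```

```text
[[-0.634 -0.668  0.389]
 [-0.653  0.732  0.193]
 [-0.413 -0.132 -0.901]]
grasp [0.523  0.0545 0.2938] shift [-30.3 133.   43. ] per row [-3.78 16.63  5.38] roll -0.132 head -134.1 tilt 25.7 q [-0.77  0.38  0.99  2.18 -1.1   0.63 -2.94]
grasp [0.523  0.0545 0.2938] shift [174.   17.6 203.7] per row [21.75  2.2  25.47] roll -0.132 head -134.1 tilt 25.7 q [-0.77  0.38  0.99  2.18 -1.1   0.63 -2.94]
```

Emit:
{"api": "arm_command", "payload": {"deltas": [[0,0,0,-0.145],[0,0,0,-0.145],[0,0,0,-0.145],[0,0,0,-0.145],[0,0,0,-0.145],[0,0,0,-0.145],[0,0,0,-0.145],[0,0,0,-0.145]]}}

```text
time_s: 12.9
ee_pos: [0.4625, 0.0199, 0.4348]
tcp_rot: [-2.69, 0.042, -1.208]
wrist_force: [-0.4, -1.0, -0.8]
finger_gap: 0.0854
gripper_force: 0.0
```

Emit:
{"api": "arm_command", "payload": {"deltas": [[0,0,0,-0.145],[0,0,0,-0.145],[0,0,0,-0.145],[0,0,0,-0.145],[0,0,0,-0.145],[0,0,0,-0.145],[0,0,0,-0.145],[0,0,0,-0.145]]}}

```text
time_s: 13.7
ee_pos: [0.4625, 0.02, 0.4349]
tcp_rot: [-2.91, -0.393, -0.104]
wrist_force: [-0.6, 0.9, 0.4]
finger_gap: 0.0852
gripper_force: 0.0
```

```bash
python3 -c "
from h import *
s,R,p=RT();print(R.round(3));to((.47,.18,.25))
to((.48,-.007,.036))"
```

```text
[[ 0.919 -0.013  0.395]
 [-0.096 -0.977  0.19 ]
 [ 0.383 -0.212 -0.899]]
grasp [0.5237 0.0493 0.2956] shift [ -79.3 -117.3   44.6] per row [ -9.91 -14.66   5.57] roll -0.212 head -5.9 tilt 26.0 q [-0.37  0.26  0.41  2.17 -0.8   0.43 -0.93]
grasp [0.5237 0.0493 0.2956] shift [-134.3  110.6  205.5] per row [-16.78  13.83  25.68] roll -0.212 head -5.9 tilt 26.0 q [-0.37  0.26  0.41  2.17 -0.8   0.43 -0.93]
```

Emit:
{"api": "arm_command", "payload": {"deltas": [[0,0,0,-0.127],[0,0,0,-0.127],[0,0,0,-0.127],[0,0,0,-0.127],[0,0,0,0],[0,-30,0,0],[0,-30,0,0],[0,-30,0,0]]}}

```text
time_s: 14.5
ee_pos: [0.4232, 0.1017, 0.4345]
tcp_rot: [-3.137, -0.452, 0.439]
wrist_force: [0.6, 1.3, 0.2]
finger_gap: 0.0853
gripper_force: 0.0
```

Run:
```python
from h import *
to((.55,.22,.20))
im,X=grab('wrist');cv2.imwrite('pics/w1.png',im);np.savez('w1.npz',im=im,X=X)
```

```text
grasp [0.4842 0.1311 0.295 ] shift [ 46.  -52.  128.2] per row [ 5.75 -6.5  16.03] roll -0.004 head 25.1 tilt 25.9 q [-0.57  0.21  0.37  2.24 -0.59  0.31 -0.83]
```

View pics/w1.png

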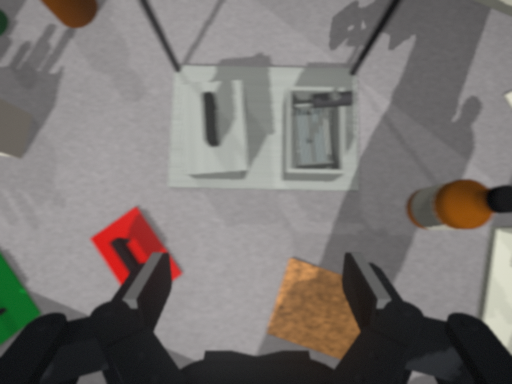

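Run:
```python
from h import *
d=np.load('w1.npz');im,X=d['im'],d['X']
m=np.zeros(im.shape[:2],np.uint8);m[85:155,195:228]=(im.max(2)<60)[85:155,195:228]
P=X[(m>0)&(np.abs(X[...,2]-.11)<.015)];print(len(P),cv2.minAreaRect((P[:,:2]*1000).astype(np.float32)),np.median(P,0).round(4))
# lid top plane edges
z=X[...,2];m=np.zeros(z.shape,bool);m[75:185,170:260]=1;P=X[m&(z>.068)&(z<.08)]
r=cv2.minAreaRect((P[:,:2]*1000).astype(np.float32));print(len(P),r,np.median(P[:,2]))
m=np.zeros(z.shape,bool);m[55:200,160:370]=1;P=X[m&(z>.004)&(z<.013)];print('deck',cv2.minAreaRect((P[:,:2]*1000).astype(np.float32)))
m=np.zeros(z.shape,bool);m[80:190,280:360]=1;P=X[m&(z>.066)&(z<.078)];print('rim a',cv2.minAreaRect((P[:,:2]*1000).astype(np.float32)))
```

```text
235 ((596.9310302734375, 242.88665771484375), (55.854576110839844, 7.802364826202393), 31.069040298461914) [0.6008 0.2455 0.1097]
5054 ((598.736328125, 243.85714721679688), (120.87651062011719, 82.3873291015625), 28.834705352783203) 0.07384062617592033
deck ((648.3801879882812, 194.3770751953125), (190.61099243164062, 280.154052734375), 23.931537628173828)
rim a ((651.8143310546875, 124.81356048583984), (114.63528442382812, 74.29340362548828), 24.0164794921875)
```

Emit:
{"api": "arm_command", "payload": {"deltas": [[7,-8,18,0],[7,-8,18,0],[7,-8,18,0],[7,-8,18,0],[7,-8,18,0],[6,-6,18,0],[6,-6,18,0],[0,0,0,-0.05]]}}

```text
time_s: 15.35
ee_pos: [0.4951, 0.1938, 0.349]
tcp_rot: [3.123, -0.436, 0.5]
wrist_force: [-0.1, -0.1, 0.3]
finger_gap: 0.0852
gripper_force: 0.0
```

```bash
python3 -c "
from h import *
to((.5987,.2439,.105),7)"
```

```text
grasp [0.554  0.2226 0.2086] shift [  1.1   0.6 114.8] per row [ 0.15  0.09 16.4 ] roll 0.017 head 28.6 tilt 25.0 q [-0.69  0.5   0.38  2.12 -1.1   0.23 -0.42]
```

Emit:
{"api": "arm_command", "payload": {"deltas": [[0,0,17,0],[0,0,17,0],[0,0,17,0],[0,0,17,0],[0,0,17,0],[0,0,15,0],[0,0,13,0],[0,0,2,0]]}}

```text
time_s: 16.15
ee_pos: [0.559, 0.2205, 0.2718]
tcp_rot: [3.129, -0.38, 0.499]
wrist_force: [0.6, 0.0, -0.6]
finger_gap: 0.0855
gripper_force: 0.0
```

```bash
python3 -c "
from h import *
to((.5987,.2439,.105),7)"
```

```text
grasp [0.6104 0.2463 0.1279] shift [-19.2  -3.7  17. ] per row [-2.74 -0.53  2.43] roll 0.012 head 28.6 tilt 21.8 q [-0.61  0.7   0.3   1.97 -1.1   0.23 -0.44]
```

Emit:
{"api": "arm_command", "payload": {"deltas": [[-6,-1,5,0],[-6,-1,5,0],[-6,-1,5,0],[-2,-1,4,0],[0,0,0,0],[0,0,0,0],[0,0,0,0],[0,0,0,0]]}}

```text
time_s: 16.95
ee_pos: [0.5571, 0.2216, 0.2595]
tcp_rot: [3.132, -0.36, 0.499]
wrist_force: [0.4, 0.2, -0.4]
finger_gap: 0.0852
gripper_force: 0.0
```

```bash
python3 -c "
from h import *
to((.5987,.2439,.105),7)"
```

```text
grasp [0.6057 0.2464 0.1144] shift [-10.2  -1.2   6.2] per row [-1.46 -0.17  0.88] roll 0.009 head 28.6 tilt 20.6 q [-0.61  0.72  0.29  1.97 -1.1   0.23 -0.45]
```

Emit:
{"api": "arm_command", "payload": {"deltas": [[-4,0,3,0],[-4,0,3,0],[-3,0,3,0],[-1,0,2,0],[0,0,0,0],[0,0,0,0],[0,0,0,0],[0,0,0,0]]}}

```text
time_s: 17.75
ee_pos: [0.5568, 0.2202, 0.2512]
tcp_rot: [3.134, -0.347, 0.499]
wrist_force: [0.0, 0.0, 0.4]
finger_gap: 0.0852
gripper_force: 0.0
```

Emit:
{"api": "arm_command", "payload": {"deltas": [[0,0,0,0],[0,0,0,0],[0,0,0,0],[0,0,0,0],[0,0,0,0],[0,0,0,0],[0,0,0,0],[0,0,0,0]], "gripper": 1}}

```text
time_s: 18.55
ee_pos: [0.5568, 0.2203, 0.2513]
tcp_rot: [3.134, -0.347, 0.499]
wrist_force: [-1.6, -0.5, 3.8]
finger_gap: 0.0128
gripper_force: 59.0
```

```bash
python3 -c "
from h import *
to((.60,.2439,.14),7);s,R,p=RT();print(R.T@[0,0,1],R.T@[-.914,-.406,0])"
```

```text
grasp [0.6036 0.2445 0.1055] shift [  8.5  -1.  -33.6] per row [ 1.21 -0.14 -4.8 ] roll 0.007 head 28.6 tilt 19.9 q [-0.6   0.74  0.28  1.96 -1.1   0.23 -0.44]
[ 0.33980087  0.0069973  -0.94047138] [-0.93755271 -0.07800205 -0.33932668]
```

Emit:
{"api": "arm_command", "payload": {"deltas": [[5,0,-13,0],[5,0,-13,0],[5,0,-13,0],[-20,-2,-7,0],[-30,-2,-11,0],[-30,-2,-11,0],[-30,-2,-11,0],[-30,-2,-11,0]]}}

```text
time_s: 19.35
ee_pos: [0.4371, 0.1633, 0.3171]
tcp_rot: [3.139, -0.308, 0.498]
wrist_force: [1.0, -0.2, -1.4]
finger_gap: 0.0128
gripper_force: 59.6
```

```bash
python3 -c "
from h import *
to((.475,-.005,.09),8);s,R,p=RT();print(R.T@[0,0,1],s['finger_gap'])"
```

```text
grasp [0.4786 0.1854 0.1694] shift [-113.8  165.4   47.6] per row [-14.22  20.67   5.95] roll 0.003 head 28.5 tilt 17.7 q [-0.67  0.5   0.36  2.25 -1.1   0.23 -0.39]
[ 0.30332259  0.00263021 -0.9528843 ] 0.012751870703988024
```

Emit:
{"api": "arm_command", "payload": {"deltas": [[-14,21,6,0],[-14,21,6,0],[-14,21,6,0],[-14,21,6,0],[-14,21,6,0],[-14,21,6,0],[-14,21,6,0],[-14,21,6,0]]}}

```text
time_s: 20.15
ee_pos: [0.4615, -0.0291, 0.2723]
tcp_rot: [-3.126, -0.259, 0.498]
wrist_force: [0.5, 0.3, -2.6]
finger_gap: 0.0127
gripper_force: 59.6
```

```bash
python3 -c "
from h import *
to((.47,-.005,.042),8);s,R,p=RT();print(R.T@[0,0,1],s['finger_gap'])"
```

```text
grasp [ 0.4953 -0.0079  0.1225] shift [-40.8 -13.5  72.7] per row [-5.09 -1.69  9.08] roll -0.015 head 28.6 tilt 14.9 q [-0.01  0.58  0.1   2.24 -1.1   0.23  0.06]
[ 0.2564652  -0.01523814 -0.96643334] 0.012693456687137573
```

Emit:
{"api": "arm_command", "payload": {"deltas": [[-6,-2,12,0],[-6,-2,12,0],[-6,-2,12,0],[-6,-2,12,0],[-6,-2,12,0],[-4,-2,8,0],[0,0,0,0],[0,0,0,0]]}}

```text
time_s: 20.95
ee_pos: [0.4716, -0.032, 0.2325]
tcp_rot: [-3.091, -0.211, 0.501]
wrist_force: [-1.2, -0.3, -0.4]
finger_gap: 0.0126
gripper_force: 59.6
```

```bash
python3 -c "
from h import *
to((.47,-.005,.042),8);s,R,p=RT();print(R.T@[0,0,1],s['finger_gap'])"
```

```text
grasp [ 0.4962 -0.0096  0.0812] shift [-28.5 -14.9  34.7] per row [-3.56 -1.86  4.34] roll -0.049 head 28.7 tilt 12.4 q [ 0.01  0.67  0.08  2.21 -1.1   0.23  0.08]
[ 0.20900627 -0.04923947 -0.97667387] 0.012644554755017665
```

Emit:
{"api": "arm_command", "payload": {"deltas": [[-8,-3,6,0],[-8,-3,6,0],[-8,-3,6,0],[-8,-3,6,0],[-8,-3,6,0],[-8,-3,6,0],[0,0,0,0],[0,0,0,0]]}}

```text
time_s: 21.75
ee_pos: [0.4545, -0.0417, 0.2155]
tcp_rot: [-3.062, -0.171, 0.503]
wrist_force: [-0.0, 0.9, -1.6]
finger_gap: 0.0128
gripper_force: 59.6
```

```bash
python3 -c "
from h import *
to((.47,-.005,.042),8);s,R,p=RT();print(R.T@[0,0,1],s['finger_gap'])"
```

```text
grasp [ 0.4715 -0.0183  0.0632] shift [  1.4 -10.6  22.7] per row [ 0.17 -1.33  2.84] roll -0.078 head 28.8 tilt 10.8 q [ 0.04  0.71  0.07  2.23 -1.1   0.23  0.11]
[ 0.16983462 -0.07846788 -0.98234362] 0.012807738880094262
```

Emit:
{"api": "arm_command", "payload": {"deltas": [[-2,-2,4,0],[-2,-2,4,0],[-2,-2,4,0],[-2,-2,4,0],[-2,-2,3,0],[-2,-1,3,0],[0,0,0,0],[0,0,0,0]]}}

```text
time_s: 22.55
ee_pos: [0.4537, -0.0382, 0.2042]
tcp_rot: [-3.049, -0.153, 0.504]
wrist_force: [0.6, -0.4, -1.4]
finger_gap: 0.0129
gripper_force: 59.6
```

```bash
python3 -c "
from h import *
to((.47,-.005,.042),8);s,R,p=RT();print(R.T@[0,0,1],s['finger_gap'])"
```

```text
grasp [ 0.4674 -0.0143  0.0517] shift [ 5.2 -5.8 11.2] per row [ 0.66 -0.73  1.4 ] roll -0.092 head 28.9 tilt 10.2 q [ 0.04  0.73  0.07  2.23 -1.1   0.23  0.11]
[ 0.15220837 -0.0916979  -0.98408542] 0.012851824793157348
```

Down a little more until contact, then open.

Emit:
{"api": "arm_command", "payload": {"deltas": [[-1,-1,3,0],[-1,-1,3,0],[-1,-1,3,0],[0,0,0,0],[0,0,0,0],[0,0,0,0],[0,0,0,0],[0,0,0,0]]}}

```text
time_s: 23.35
ee_pos: [0.4544, -0.0372, 0.1998]
tcp_rot: [-3.044, -0.147, 0.504]
wrist_force: [-4.1, -0.9, 11.0]
finger_gap: 0.013
gripper_force: 61.7
```

Emit:
{"api": "arm_command", "payload": {"deltas": [[0,0,0,0],[0,0,0,0],[0,0,0,0],[0,0,0,0],[0,0,0,0],[0,0,-3,0],[0,0,-10,0],[0,0,-20,0]], "gripper": 0}}

```text
time_s: 24.15
ee_pos: [0.4519, -0.042, 0.2313]
tcp_rot: [-3.042, -0.145, 0.505]
wrist_force: [0.1, -0.2, -0.1]
finger_gap: 0.0854
gripper_force: 0.0
```

Emit:
{"api": "arm_command", "payload": {"deltas": [[0,0,-40,0],[0,0,-40,0],[0,0,-40,0],[0,0,-40,0],[20,20,-30,0],[20,20,-30,0],[20,20,-30,0],[0,20,0,0]]}}

```text
time_s: 24.95
ee_pos: [0.5264, -0.1214, 0.4832]
tcp_rot: [-3.05, -0.154, 0.509]
wrist_force: [0.1, -0.2, -0.3]
finger_gap: 0.0854
gripper_force: 0.0
```

Run:
```python
from h import *
to((.5,-.22,.3),8)
im,X=grab('wrist');cv2.imwrite('pics/w2.png',im);np.savez('w2.npz',im=im,X=X)
```

```text
grasp [ 0.5401 -0.0975  0.3307] shift [-98.3  88.5   7.7] per row [-12.28  11.06   0.97] roll -0.09 head 29.1 tilt 10.3 q [-0.21  0.44  0.65  1.76 -0.5   1.06 -0.41]
```

View pics/w2.png

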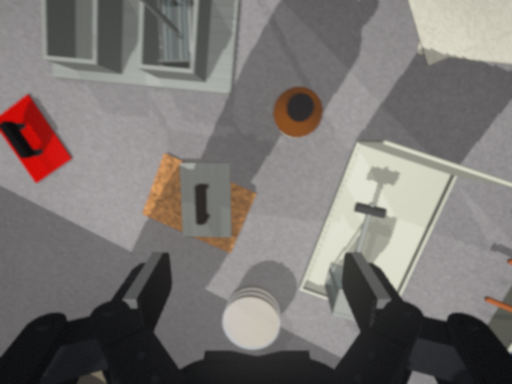

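Run:
```python
from h import *
d=np.load('w2.npz');im,X=d['im'],d['X'];z=X[...,2]
def rect(m,b,n):
    mm=np.zeros(z.shape,bool);mm[b[1]:b[3],b[0]:b[2]]=1;P=X[mm&m]
    print(n,len(P),cv2.minAreaRect((P[:,:2]*1000).astype(np.float32)),np.nanmedian(P,0).round(4))
hsv=cv2.cvtColor(im,cv2.COLOR_BGR2HSV)
rect((z>.0045)&(z<.012)&(hsv[...,1]<60),(170,150,240,250),'lid')
rect((hsv[...,0]<22)&(hsv[...,1]>110)&(z<.02),(130,140,265,260),'mat')
dark=im.max(2)<75
rect(dark&(z>.03)&(z<.065),(345,190,395,225),'crossbar')
rect((z>.03)&(z<.065),(345,190,395,225),'crossbar2')
rect((z>.03)&(z<.06),(330,215,385,260),'stem')
rect((z>.10)&(z<.14),(350,120,512,200),'splash')
rect((z>.07)&(z<.1),(310,240,400,320),'foot')
rect((z>.035)&(z<.06),(350,190,380,250),'stem2')
```

```text
lid 3096 ((457.6744384765625, -16.739364624023438), (120.15374755859375, 79.38153839111328), 29.3699951171875) [ 0.4633 -0.0178  0.007 ]
mat 2771 ((444.38665771484375, -8.601707458496094), (107.94857788085938, 156.08824157714844), 6.800499439239502) [0.4377 0.0296 0.0031]
crossbar 26 ((580.8522338867188, -225.79373168945312), (2.176196336746216, 35.206302642822266), 15.85356330871582) [ 0.5832 -0.2334  0.0524]
crossbar2 403 ((571.5631103515625, -228.80201721191406), (32.691009521484375, 40.513580322265625), 20.70635223388672) [ 0.5766 -0.2273  0.051 ]
stem 254 ((548.37255859375, -236.52630615234375), (65.10995483398438, 21.516254425048828), 0.7331991195678711) [ 0.5466 -0.2368  0.0492]
splash 994 ((666.3538208007812, -239.37545776367188), (5.262912273406982, 148.27699279785156), 11.550788879394531) [ 0.6649 -0.2362  0.1287]
foot 450 ((456.3182678222656, -258.2490234375), (40.46113586425781, 31.889652252197266), 17.858095169067383) [ 0.4498 -0.2527  0.0881]
stem2 507 ((555.4306030273438, -235.60986328125), (69.54183959960938, 34.03675079345703), 31.14711570739746) [ 0.5704 -0.2306  0.05  ]
```

```bash
cat >> h.py <<'E'
def w(*v):
    s,R,p=RT(); print([ (R.T@np.array(a)).round(1) for a in v], R[:,2].round(3), np.round(s['joint_positions'],2))
E
python3 - <<'E'
from h import *
w((24,28,24),(40,5,0),(0,0,30))
d=np.load('w2.npz');im,X=d['im'],d['X'];z=X[...,2]
mm=np.zeros(z.shape,bool);mm[190:225,345:395]=1;P=X[mm&(z>.03)&(z<.065)]
a=np.radians(19);c=np.array([.577,-.228]);q=(P[:,:2]-c)@np.array([[np.cos(a),-np.sin(a)],[np.sin(a),np.cos(a)]])
for lo in range(-20,20,4):
    k=q[(q[:,0]*1e3>=lo)&(q[:,0]*1e3<lo+4)]*1e3
    if len(k):print(lo,len(k),k[:,1].min().round(1),k[:,1].max().round(1))
k=q[(abs(q[:,1])>.009)];print('pin',k.mean(0)*1e3, 'slope', np.degrees(np.polyfit(k[:,1],k[:,0],1)[0]))
E
```

```text
[array([ 37.7, -14.5, -17.3]), array([37. , 15.4,  4.2]), array([  4.5,  -2.7, -29.5])] [ 0.087  0.151 -0.985] [-0.21  0.44  0.65  1.76 -0.5   1.06 -0.41]
-20 18 -1.8 5.4
-16 17 -2.6 5.7
-12 17 -1.8 5.6
-8 42 -18.0 21.3
-4 86 -19.2 21.4
0 98 -18.6 21.2
4 102 -18.9 21.4
8 17 -1.8 20.8
pin [1.51838064 3.57974959] slope 0.7147215641474567
```

Emit:
{"api": "arm_command", "payload": {"deltas": [[38,-14,-17,0],[38,-14,-17,0],[38,-14,-17,0],[38,-14,-17,0],[38,-14,-17,0],[38,-14,-17,0],[38,-14,-17,0],[38,0,-17,0]]}}

```text
time_s: 25.8
ee_pos: [0.7271, 0.0914, 0.6681]
tcp_rot: [-3.042, -0.147, 0.509]
wrist_force: [2.4, 0.2, 1.3]
finger_gap: 0.0854
gripper_force: 0.0
```

```bash
python3 -c "
from h import *
to((.8,.0,.3));w((35,0,28),(35,-15,28))"
```

```text
grasp [0.7394 0.1159 0.5156] shift [-35.1 151.2 198.7] per row [-4.39 18.9  24.84] roll -0.098 head 29.1 tilt 10.2 q [-0.35  0.7   0.63  0.77 -0.56  1.69 -0.99]
[array([ 34.4,  14.7, -24.8]), array([ 27.1,  27.6, -27.2])] [ 0.079  0.158 -0.984] [-0.35  0.7   0.63  0.77 -0.56  1.69 -0.99]
```

Emit:
{"api": "arm_command", "payload": {"deltas": [[34,10,-25,0],[34,10,-25,0],[34,10,-25,0],[34,10,-25,0],[34,10,-25,0],[34,10,-25,0],[34,10,-25,0],[34,10,-25,0]]}}

```text
time_s: 26.6
ee_pos: [0.7509, 0.0925, 0.7697]
tcp_rot: [-3.08, -0.263, 0.499]
wrist_force: [-0.1, 0.6, 0.1]
finger_gap: 0.0856
gripper_force: 0.0
```

```bash
python3 -c "
from h import *
to((.8,.0,.3));w((35,0,28),(35,-15,28))"
```

```text
grasp [0.7816 0.1201 0.6203] shift [-123.1  132.6  290.9] per row [-15.39  16.57  36.36] roll -0.06 head 28.6 tilt 15.5 q [-0.2   0.84  1.03  0.19 -1.1   1.98 -1.16]
[array([ 37. ,  15.5, -20.1]), array([ 30. ,  28.6, -22.7])] [ 0.198  0.179 -0.964] [-0.2   0.84  1.03  0.19 -1.1   1.98 -1.16]
```

Emit:
{"api": "arm_command", "payload": {"deltas": [[34,20,-22,0],[34,20,-22,0],[34,20,-22,0],[34,20,-22,0],[34,20,-22,0],[34,20,-22,0],[34,20,-22,0],[34,20,-22,0]]}}

```text
time_s: 27.4
ee_pos: [0.7128, 0.0202, 0.838]
tcp_rot: [-3.121, -0.359, 0.493]
wrist_force: [-0.1, -0.5, 0.3]
finger_gap: 0.0855
gripper_force: 0.0
```

```bash
python3 -c "
from h import *
to((.8,.0,.3));w((35,0,28),(35,-15,28))"
```

```text
grasp [0.7592 0.0487 0.6929] shift [-125.9   69.9  371. ] per row [-15.73   8.74  46.38] roll -0.019 head 28.3 tilt 20.6 q [-0.1   0.75  1.01  0.19 -1.1   1.98 -1.1 ]
[array([ 38.7,  16.2, -15.7]), array([ 32.1,  29.4, -18.5])] [ 0.299  0.184 -0.936] [-0.1   0.75  1.01  0.19 -1.1   1.98 -1.1 ]
```

Emit:
{"api": "arm_command", "payload": {"deltas": [[36,22,-16,0],[36,22,-16,0],[36,22,-16,0],[36,22,-16,0],[36,22,-16,0],[36,22,-16,0],[36,22,-16,0],[36,22,-16,0]]}}

```text
time_s: 28.2
ee_pos: [0.6831, -0.0327, 0.877]
tcp_rot: [3.131, -0.418, 0.493]
wrist_force: [0.2, -1.1, 0.4]
finger_gap: 0.0855
gripper_force: 0.0
```

```bash
python3 -c "
from h import *
to((.5,-.25,.35));w((35,0,28),(35,-15,28))"
```

```text
grasp [ 0.7392 -0.0044  0.7353] shift [-455.2  101.   220.6] per row [-56.89  12.62  27.58] roll 0.009 head 28.2 tilt 23.9 q [-0.02  0.69  0.98  0.19 -1.1   1.98 -1.04]
[array([ 39.5,  16.7, -12.9]), array([ 33.1,  29.9, -15.7])] [ 0.362  0.183 -0.914] [-0.02  0.69  0.98  0.19 -1.1   1.98 -1.04]
```

```bash
python3 -c "
from h import *
to((.526,-.252,.20),16)"
```

```text
grasp [ 0.7392 -0.0044  0.7353] shift [-495.9  113.5  366.8] per row [-31.     7.1   22.92] roll 0.009 head 28.2 tilt 23.9 q [-0.02  0.69  0.98  0.19 -1.1   1.98 -1.04]
```

Emit:
{"api": "arm_command", "payload": {"deltas": [[-31,7,23,0],[-31,7,23,0],[-31,7,23,0],[-31,7,23,0],[-31,7,23,0],[-31,7,23,0],[-31,7,23,0],[-31,7,23,0]]}}

```text
time_s: 29.0
ee_pos: [0.5906, -0.143, 0.6319]
tcp_rot: [3.133, -0.422, 0.492]
wrist_force: [0.5, -0.8, 0.4]
finger_gap: 0.0853
gripper_force: 0.0
```

Emit:
{"api": "arm_command", "payload": {"deltas": [[-31,7,23,0],[-31,7,23,0],[-31,7,23,0],[-31,7,23,0],[-31,7,23,0],[-31,7,23,0],[0,0,0,0.06],[0,0,0,0.06]]}}

```text
time_s: 29.8
ee_pos: [0.5112, -0.2352, 0.4306]
tcp_rot: [-3.094, -0.419, 0.355]
wrist_force: [0.2, 0.2, 0.2]
finger_gap: 0.0857
gripper_force: 0.0
```

```bash
python3 -c "
from h import *
to((.526,-.252,.174),8);w((1,0,0))"
```

```text
grasp [ 0.5676 -0.2064  0.2891] shift [-96.9  32.2  81.4] per row [-12.12   4.02  10.18] roll -0.043 head 20.3 tilt 24.1 q [-0.11  0.59  0.94  1.88 -1.08  1.03  0.16]
[array([0.9, 0.4, 0.4])] [ 0.364  0.185 -0.913] [-0.11  0.59  0.94  1.88 -1.08  1.03  0.16]
```

Emit:
{"api": "arm_command", "payload": {"deltas": [[-14,5,12,0],[-14,5,12,0],[-14,5,12,0],[-14,5,12,0],[-14,4,12,0],[-14,4,11,0],[-13,4,10,0],[0,0,0,0]]}}

```text
time_s: 30.6
ee_pos: [0.469, -0.2815, 0.3156]
tcp_rot: [-3.095, -0.418, 0.356]
wrist_force: [-0.3, -0.9, 0.4]
finger_gap: 0.0853
gripper_force: 0.0
```

Run:
```python
from h import *
to((.577,-.2264,.046),8)
im,X=grab('wrist');cv2.imwrite('pics/w3.png',im);np.savez('w3.npz',im=im,X=X)
z=X[...,2]
a=np.radians(19);c=np.array([.577,-.228]);q=(X[...,:2]-c)@np.array([[np.cos(a),-np.sin(a)],[np.sin(a),np.cos(a)]])*1e3
m=(z>.035)&(z<.06)&(abs(q[...,0])<45)&(abs(q[...,1])<30)
for lo in range(-44,20,4):
    k=q[m&(q[...,0]>=lo)&(q[...,0]<lo+4)]
    if len(k):print(lo,len(k),k[:,1].min().round(1),k[:,1].max().round(1))
k=q[m&(abs(q[...,1])>8)&(abs(q[...,0])<14)];print(k.mean(0),np.polyfit(k[:,1],k[:,0],1))
```

```text
grasp [ 0.5254 -0.2528  0.1742] shift [  0.5  -0.2 140.6] per row [ 0.07 -0.02 17.58] roll -0.043 head 20.4 tilt 24.1 q [ 0.37  0.62  0.35  2.   -1.09  0.66  0.37]
-44 42 -1.5 5.8
-40 36 -2.2 5.1
-36 43 -2.1 5.4
-32 36 -1.9 5.4
-28 39 -2.5 4.7
-24 40 -2.5 4.9
-20 35 -2.3 5.2
-16 41 -2.9 4.3
-12 37 -2.9 4.5
-8 138 -19.0 20.3
-4 209 -18.9 20.1
0 184 -18.7 20.2
4 154 -18.6 20.4
8 26 -3.0 4.4
[0.26601825 1.11004683] [0.02899545 0.23383194]
```

View pics/w3.png

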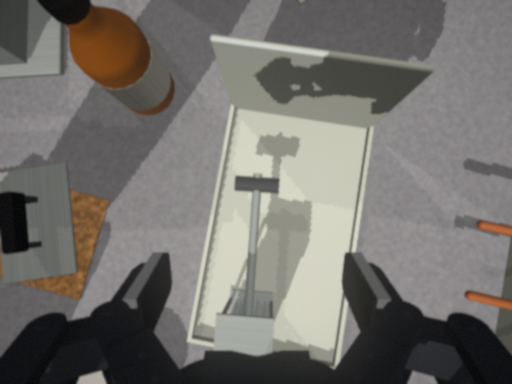

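Emit:
{"api": "arm_command", "payload": {"deltas": [[0,0,22,0],[0,0,22,0],[0,0,22,0],[0,0,22,0],[0,0,20,0],[0,0,15,0],[0,0,10,0],[0,0,5,0]]}}

```text
time_s: 31.45
ee_pos: [0.5217, -0.2546, 0.1905]
tcp_rot: [-3.097, -0.419, 0.361]
wrist_force: [-0.3, 1.0, -0.0]
finger_gap: 0.0851
gripper_force: 0.0
```

```bash
python3 -c "
from h import *
to((.5767,-.2272,.047),5)"
```

```text
grasp [ 0.5782 -0.2258  0.0491] shift [-2.6  0.8  1.1] per row [-0.52  0.16  0.22] roll -0.041 head 20.7 tilt 24.2 q [ 0.63  0.84 -0.19  1.97 -1.1   0.23  0.39]
```

Emit:
{"api": "arm_command", "payload": {"deltas": [[-2,1,1,0],[0,0,0,0],[0,0,0,0],[0,0,0,0],[0,0,0,0],[0,0,0,0],[0,0,0,0],[0,0,0,0]], "gripper": 1}}

```text
time_s: 32.25
ee_pos: [0.5205, -0.2568, 0.1896]
tcp_rot: [-3.097, -0.419, 0.36]
wrist_force: [-0.2, -0.1, 0.2]
finger_gap: 0.0383
gripper_force: 60.0
```

```bash
python3 -c "
from h import *
to((.5767,-.2272,.24),8);to((.54,-.2,.30),8)"
```

```text
grasp [ 0.5771 -0.2281  0.0482] shift [  78.1   -8.8 -175. ] per row [  9.76  -1.1  -21.88] roll -0.041 head 20.6 tilt 24.2 q [ 0.64  0.84 -0.19  1.97 -1.1   0.23  0.39]
grasp [ 0.5771 -0.2281  0.0482] shift [  79.9  -50.1 -238.1] per row [  9.99  -6.26 -29.76] roll -0.041 head 20.6 tilt 24.2 q [ 0.64  0.84 -0.19  1.97 -1.1   0.23  0.39]
```

Emit:
{"api": "arm_command", "payload": {"deltas": [[4,0,-10,0],[8,0,-20,0],[10,0,-25,0],[10,0,-30,0],[10,0,-30,0],[10,0,-30,0],[10,0,-30,0],[8,0,-25,0]]}}

```text
time_s: 33.05
ee_pos: [0.5068, -0.271, 0.4012]
tcp_rot: [-3.095, -0.418, 0.36]
wrist_force: [0.1, -0.7, -4.1]
finger_gap: 0.0382
gripper_force: 63.1
```

Run:
```python
from h import *
s,R,p=RT();print(s['wrist_force'],s['torque'],s['finger_gap'])
to((.5767,-.2272,.24),8);w((0,0,1))
im,X=grab('scene');cv2.imwrite('pics/s2.png',cv2.resize(im[150:350,100:300],None,fx=3,fy=3))
```

```text
[ 0.14799826 -0.70685243 -4.0867281 ] [-0.24506573  0.283842   -0.03985056] 0.03817169572645562
grasp [ 0.563  -0.2421  0.2597] shift [ 8.5 -8.  25.7] per row [ 1.07 -1.    3.21] roll -0.042 head 20.6 tilt 24.1 q [ 0.4   0.5   0.22  1.86 -0.75  0.72 -0.06]
[array([ 0.4, -0. , -0.9])] [ 0.363  0.186 -0.913] [ 0.4   0.5   0.22  1.86 -0.75  0.72 -0.06]
```

View pics/s2.png

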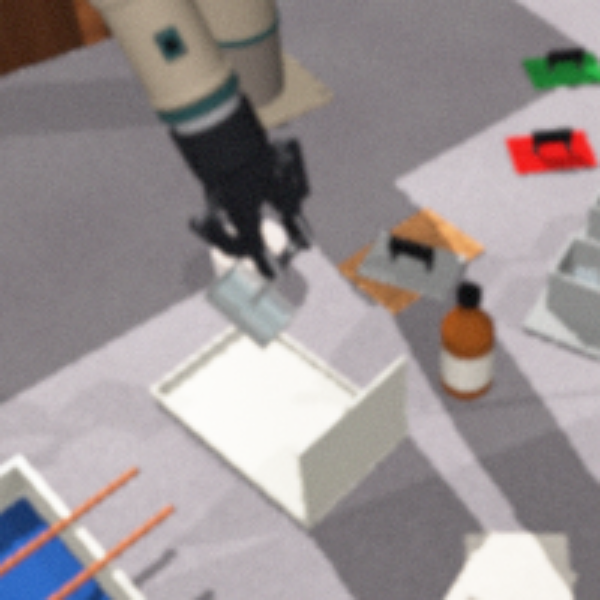

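Emit:
{"api": "arm_command", "payload": {"deltas": [[0,0,0,0],[0,0,0,0],[0,0,0,0],[0,0,0,0],[0,0,0,0],[0,0,0,0],[0,0,0,0],[0,0,0,0]], "gripper": 0.62}}

```text
time_s: 33.9
ee_pos: [0.5074, -0.2713, 0.4004]
tcp_rot: [-3.096, -0.419, 0.36]
wrist_force: [0.5, -0.5, -3.5]
finger_gap: 0.038
gripper_force: 63.1
```

Run:
```python
from h import *
s,R,p=RT();print(s['wrist_force'],s['torque'],s['finger_gap'])
```

```text
[ 0.53427702 -0.54096865 -3.48383387] [-0.30618967  0.419255    0.04903331] 0.03804940648772015
```

Emit:
{"api": "arm_command", "payload": {"deltas": [[0,0,0,0],[0,0,0,0],[0,0,0,0],[0,0,0,0],[0,0,0,0],[0,0,0,0],[0,0,0,0],[0,0,0,0]], "gripper": 0.57}}

```text
time_s: 34.7
ee_pos: [0.5074, -0.2713, 0.4004]
tcp_rot: [-3.096, -0.419, 0.36]
wrist_force: [-0.2, 0.4, -3.7]
finger_gap: 0.0384
gripper_force: 63.1
```

Emit:
{"api": "arm_command", "payload": {"deltas": [[0,0,0,0],[0,0,0,0],[0,0,0,0],[0,0,0,0],[0,0,0,0],[0,0,0,0],[0,0,0,0],[0,0,0,0]], "gripper": 0.555}}

```text
time_s: 35.5
ee_pos: [0.5073, -0.2712, 0.4004]
tcp_rot: [-3.096, -0.419, 0.36]
wrist_force: [0.4, 0.3, -4.0]
finger_gap: 0.0387
gripper_force: 63.1
```

Emit:
{"api": "arm_command", "payload": {"deltas": [[0,0,0,0],[0,0,0,0],[0,0,0,0],[0,0,0,0],[0,0,0,0],[0,0,0,0],[0,0,0,0],[0,0,0,0]], "gripper": 0.54}}

```text
time_s: 36.3
ee_pos: [0.5073, -0.2713, 0.4004]
tcp_rot: [-3.096, -0.419, 0.36]
wrist_force: [0.9, 0.5, -4.7]
finger_gap: 0.0394
gripper_force: 23.3
```

Emit:
{"api": "arm_command", "payload": {"deltas": [[0,0,0,0],[0,0,0,0],[0,0,0,0],[0,0,0,0],[0,0,0,0],[0,0,0,0],[0,0,0,0],[0,0,0,0]], "gripper": 0.538}}

```text
time_s: 37.1
ee_pos: [0.5073, -0.2713, 0.4004]
tcp_rot: [-3.096, -0.419, 0.36]
wrist_force: [-0.0, -0.7, -3.2]
finger_gap: 0.0396
gripper_force: 17.7
```

Run:
```python
from h import *
s,R,p=RT();print(s['wrist_force'],s['torque'],s['finger_gap'])
to((.48,-.05,.40),8);w((0,0,1))
im,X=grab('scene');c=im[200:290,150:220];cv2.imwrite('pics/s3.png',cv2.resize(c,None,fx=6,fy=6))
g=p+.155*R[:,2]
m=(np.linalg.norm(X[...,:2]-g[:2],axis=-1)<.12)&(X[...,2]>.09)&(X[...,2]<.25)
m[:, 300:]=0
P=X[m]-g
for lo in range(-160,-20,15):
    k=P[(P[:,2]*1e3>=lo)&(P[:,2]*1e3<lo+15)]*1e3
    if len(k):print(lo,len(k),k[:,:2].mean(0).round(),k[:,:2].min(0).round(),k[:,:2].max(0).round())
```

```text
[-0.04853464 -0.74576458 -3.16328165] [-0.31980185  0.65140169 -0.02903973] 0.039648696560255166
grasp [ 0.5638 -0.2425  0.2589] shift [  47.7 -215.5 -123.5] per row [  5.96 -26.94 -15.44] roll -0.041 head 20.6 tilt 24.1 q [ 0.4   0.5   0.21  1.86 -0.75  0.72 -0.06]
[array([ 0.4, -0. , -0.9])] [ 0.364  0.186 -0.913] [ 0.4   0.5   0.21  1.86 -0.75  0.72 -0.06]
-160 110 [88. 15.] [ -2. -35.] [115.  76.]
-145 235 [44.  3.] [-52. -36.] [114.  75.]
-130 252 [11.  2.] [-49. -36.] [113.  71.]
-115 121 [-22.  -7.] [-52. -36.] [41. 34.]
-100 11 [-18.  -5.] [-49. -25.] [-1.  2.]
-85 11 [-1. -1.] [-3. -4.] [2. 3.]
-70 9 [ 1. -0.] [-1. -3.] [2. 3.]
-55 11 [3. 0.] [ 0. -3.] [6. 4.]
-40 8 [5. 1.] [ 3. -3.] [7. 4.]
-25 16 [12. -7.] [  0. -30.] [24. 23.]
```

View pics/s3.png

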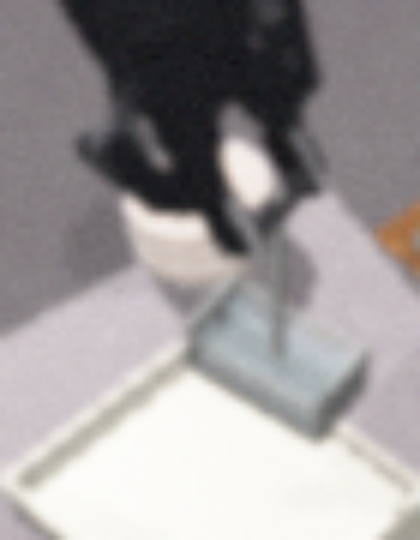

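Emit:
{"api": "arm_command", "payload": {"deltas": [[0,0,0,0],[0,0,0,0],[0,0,0,0],[0,0,0,0],[0,0,0,0],[0,0,0,0],[0,0,0,0],[0,0,0,0]], "gripper": 0.536}}

```text
time_s: 37.95
ee_pos: [0.5074, -0.2712, 0.4004]
tcp_rot: [-3.096, -0.419, 0.36]
wrist_force: [-0.2, 0.5, -3.9]
finger_gap: 0.04
gripper_force: 12.1
```

```bash
cat > st.py <<'E'
from h import *
def stem(view='scene'):
    s,R,p=RT();g=p+.155*R[:,2];im,X=grab(view);D=(X-g)*1e3
    m=(np.hypot(D[...,0],D[...,1])<22)&(D[...,2]>-98)&(D[...,2]<-32)
    P=D[m];print('stem n',len(P),'slope dx/dz,dy/dz',[np.polyfit(P[:,2],P[:,i],1).round(3) for i in(0,1)])
E
python3 - <<'E'
from st import *
s,R,p=RT();print(s['wrist_force'],s['torque'],s['finger_gap'])
stem();to((.40,.17,.34),8);w((0,0,1))
E
```

```text
[-0.15424303  0.54210217 -3.94089547] [-0.34783392  0.60029084  0.00758014] 0.04004108448099205
stem n 41 slope dx/dz,dy/dz [array([ 0.137, 10.05 ]), array([ 0.007, -0.152])]
grasp [ 0.5638 -0.2425  0.2589] shift [  25.7 -446.8  -57.1] per row [  3.22 -55.85  -7.13] roll -0.041 head 20.6 tilt 24.1 q [ 0.4   0.5   0.21  1.86 -0.75  0.72 -0.06]
[array([ 0.4, -0. , -0.9])] [ 0.364  0.186 -0.913] [ 0.4   0.5   0.21  1.86 -0.75  0.72 -0.06]
```

```bash
python3 -c "
from h import *
w((-11.5,30,4.5),(2.5,24.5,-3))"
```

```text
[array([  1.7, -32.3,  -2.7]), array([  8.8, -21.7,   8.2])] [ 0.364  0.186 -0.913] [ 0.4   0.5   0.21  1.86 -0.75  0.72 -0.06]
```

Emit:
{"api": "arm_command", "payload": {"deltas": [[1,-15,-3,0],[2,-30,-3,0],[2,-34,-3,0],[2,-34,-3,0],[2,-34,-3,0],[2,-34,-3,0],[2,-34,-3,0],[2,-34,-2,0]], "gripper": 0.539}}

```text
time_s: 38.8
ee_pos: [0.4182, -0.0376, 0.4383]
tcp_rot: [-3.095, -0.42, 0.36]
wrist_force: [1.1, 1.3, -4.3]
finger_gap: 0.0397
gripper_force: 13.7
```

Emit:
{"api": "arm_command", "payload": {"deltas": [[9,-23,7,0],[9,-23,7,0],[9,-23,7,0],[9,-23,7,0],[9,-23,7,0],[9,-23,7,0],[9,-15,7,-0.03],[0,0,0,-0.03]]}}

```text
time_s: 39.6
ee_pos: [0.4338, 0.1353, 0.425]
tcp_rot: [-3.121, -0.42, 0.433]
wrist_force: [0.4, -0.2, -3.6]
finger_gap: 0.0397
gripper_force: 13.7
```

Run:
```python
from st import *
s,R,p=RT();print(s['wrist_force'],s['torque'],s['finger_gap'])
stem();to((.5846,.2372,.245),8);w((0,0,1))
im,X=grab('scene');cv2.imwrite('pics/s4.png',cv2.resize(im[130:290,170:370],None,fx=4,fy=3.75))
```

```text
[ 0.4336306  -0.15940733 -3.59023302] [-0.26989768  0.48935454 -0.0416095 ] 0.03973682434735235
stem n 30 slope dx/dz,dy/dz [array([ 0.043, 10.139]), array([-0.028, -1.469])]
grasp [0.4901 0.1627 0.2836] shift [ 91.1 -26.5  83.5] per row [11.38 -3.31 10.44] roll -0.017 head 24.8 tilt 24.1 q [-0.55  0.25  0.27  2.2  -0.46  0.31 -1.03]
[array([ 0.4, -0. , -0.9])] [ 0.363  0.188 -0.913] [-0.55  0.25  0.27  2.2  -0.46  0.31 -1.03]
```

View pics/s4.png

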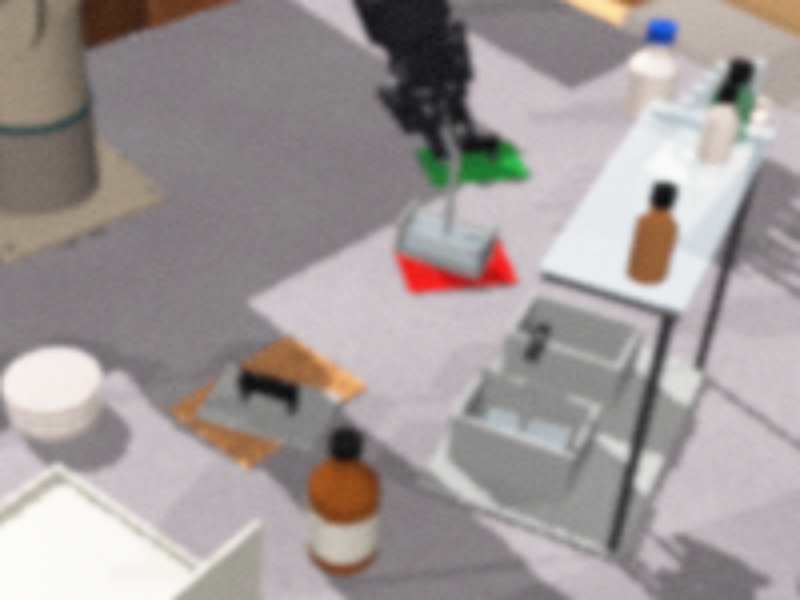

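```bash
python3 -c "
from h import *
to((.590,.2395,.248),7)"
```

```text
grasp [0.4903 0.1612 0.2836] shift [ 97.9 -28.3  83.3] per row [13.99 -4.04 11.9 ] roll -0.018 head 24.5 tilt 24.1 q [-0.55  0.25  0.27  2.2  -0.46  0.31 -1.03]
```

Emit:
{"api": "arm_command", "payload": {"deltas": [[8,-3,7,0],[14,-4,12,0],[14,-4,12,0],[14,-4,12,0],[14,-4,12,0],[14,-4,12,0],[12,-3,10,0],[8,-2,6,0]]}}

```text
time_s: 40.5
ee_pos: [0.5361, 0.2097, 0.3892]
tcp_rot: [-3.123, -0.421, 0.424]
wrist_force: [0.6, -0.2, -3.7]
finger_gap: 0.0396
gripper_force: 13.7
```

Run:
```python
from st import *
to((.601,.244,.21),8);w((0,0,-10)); stem()
s,R,p=RT();im,X=grab('wrist');cv2.imwrite('pics/w5.png',im);np.savez('w5.npz',im=im,X=X)
```

```text
grasp [0.5925 0.2384 0.2477] shift [-6.3 -0.9 38.6] per row [-0.78 -0.11  4.82] roll -0.017 head 24.3 tilt 24.1 q [-0.6   0.48  0.27  1.96 -0.49  0.33 -1.1 ]
[array([-4.1,  0.2,  9.1])] [ 0.364  0.185 -0.913] [-0.6   0.48  0.27  1.96 -0.49  0.33 -1.1 ]Traceback (most recent call last):
  File "<stdin>", line 2, in <module>
  File "st.py", line 5, in stem
    P=D[m];print('stem n',len(P),'slope dx/dz,dy/dz',[np.polyfit(P[:,2],P[:,i],1).round(3) for i in(0,1)])
                                                      ~~~~~~~~~~^^^^^^^^^^^^^^^^^
    raise TypeError("expected non-empty vector for x")
TypeError: expected non-empty vector for x
```

```bash
cat > wc.py <<'E'
from h import *
def chk(zlo,zhi):
    s,R,p=RT();g=p+.155*R[:,2];im,X=grab('wrist')
    a=np.radians(23.95);o=np.array([.5992,.2436])
    q=(X[...,:2]-o)@np.array([[np.cos(a),-np.sin(a)],[np.sin(a),np.cos(a)]])*1e3;z=X[...,2]
    print('pin st',((g[:2]-o)@np.array([[np.cos(a),-np.sin(a)],[np.sin(a),np.cos(a)]])*1e3).round(1),g[2].round(4),'gap',s['finger_gap'])
    for n,(l,h,e) in dict(foot=(zlo,zhi,48),rim=(.064,.078,70)).items():
        m=(z>l)&(z<h)&(abs(q[...,0])<e+10)&(abs(q[...,1])<(32 if n=='foot' else 50));P=q[m]
        if len(P):print(n,len(P),'x',np.percentile(P[:,0],[1,99]).round(1),'y',np.percentile(P[:,1],[1,99]).round(1),'z',np.nanmedian(z[m]).round(3))
    return im
E
python3 -c "
from wc import *
im=chk(.11,.155);cv2.imwrite('pics/w5.png',im)"
```

```text
pin st [-7.2 -1.5] 0.2477 gap 0.03980017714498522
foot 970 x [-47.9  -0.9] y [-21.2  21.7] z 0.133
rim 301 x [-56.8  -4.6] y [-36.9  37. ] z 0.07
```

View pics/w5.png

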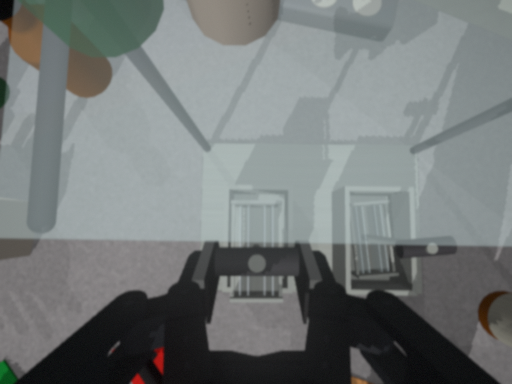

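Emit:
{"api": "arm_command", "payload": {"deltas": [[-2.5,0,7.1,0],[-2.5,0,7.1,0],[-2.5,0,7.1,0],[-2.5,0,7.1,0],[-2.5,0,7.1,0],[-2.5,0,7.1,0],[-2.5,0,7.1,0],[-2.5,0,7.1,0]]}}

```text
time_s: 41.4
ee_pos: [0.539, 0.2124, 0.3291]
tcp_rot: [-3.123, -0.421, 0.425]
wrist_force: [0.2, -0.3, -3.8]
finger_gap: 0.0396
gripper_force: 13.7
```

```bash
python3 -c "
from wc import *
im=chk(.055,.095);w((0,0,-10))
s=arm.observe();print(s['wrist_force'],s['gripper_force'])"
```

```text
pin st [-4.4 -0.8] 0.1877 gap 0.03961449057003616
[array([-4.1,  0.2,  9.1])] [ 0.363  0.184 -0.914] [-0.61  0.58  0.29  2.01 -0.9   0.24 -0.7 ]
[ 0.71605205  0.49789743 -5.7891774 ] 13.72767984867096
```

Emit:
{"api": "arm_command", "payload": {"deltas": [[-1.2,0,3.5,0],[-1.2,0,3.5,0],[-1.2,0,3.5,0],[-1.2,0,3.5,0],[-1.2,0,3.5,0],[-1.2,0,3.5,0],[0,0,0,0],[0,0,0,0]]}}

```text
time_s: 42.25
ee_pos: [0.5419, 0.2142, 0.3091]
tcp_rot: [-3.123, -0.419, 0.426]
wrist_force: [-0.1, 0.7, -3.7]
finger_gap: 0.0398
gripper_force: 13.8
```

Emit:
{"api": "arm_command", "payload": {"deltas": [[-0.4,0,0.9,0],[-0.4,0,0.9,0],[-0.4,0,0.9,0],[-0.4,0,0.9,0],[0,0,0,0],[0,0,0,0],[0,0,0,0],[0,0,0,0]]}}

```text
time_s: 43.05
ee_pos: [0.543, 0.2147, 0.3066]
tcp_rot: [-3.123, -0.416, 0.426]
wrist_force: [0.4, 0.1, -4.6]
finger_gap: 0.0401
gripper_force: 13.8
```

```bash
python3 -c "
from wc import *
im=chk(.04,.063);w((0,0,-10))
s=arm.observe();print(s['wrist_force'],s['gripper_force'])"
```

```text
pin st [-0.6 -0.2] 0.1648 gap 0.04009535790765779
foot 2793 x [-52.4  52.1] y [-32.  32.] z 0.05
rim 2362 x [-56.8  56.9] y [-36.6  36.7] z 0.07
[array([-4. ,  0.2,  9.1])] [ 0.36   0.184 -0.915] [-0.63  0.63  0.31  2.01 -1.1   0.23 -0.51]
[-0.86782244  0.30669601 -4.52631651] 13.765209317207336
```

Emit:
{"api": "arm_command", "payload": {"deltas": [[-0.8,0,0.8,0],[-0.8,0,0.8,0],[-0.8,0,0.8,0],[-0.8,0,0.8,0],[-0.5,0,0.8,0],[0,0,0,0],[0,0,0,0],[0,0,0,0]]}}

```text
time_s: 43.9
ee_pos: [0.5438, 0.2149, 0.3049]
tcp_rot: [-3.122, -0.414, 0.426]
wrist_force: [-2.6, -0.6, 6.2]
finger_gap: 0.0395
gripper_force: 14.7
```

```bash
python3 -c "
from wc import *
im=chk(.04,.063);w((0,0,-10))
s=arm.observe();print(s['wrist_force'],s['gripper_force'])"
```

```text
pin st [-0.  -0.3] 0.163 gap 0.039500557790825536
foot 2710 x [-52.4  52.1] y [-32.  32.] z 0.049
rim 2363 x [-56.9  56.8] y [-36.3  36.8] z 0.07
[array([-4. ,  0.2,  9.2])] [ 0.358  0.184 -0.915] [-0.62  0.63  0.31  2.01 -1.1   0.23 -0.51]
[-1.93729738 -0.08813756  6.30810069] 14.664224088191986
```

Emit:
{"api": "arm_command", "payload": {"deltas": [[0,0,0,0],[0,0,0,0],[0,0,0,0],[0,0,0,0],[0,0,0,0],[0,0,0,0],[0,0,0,0],[0,0,0,0]], "gripper": 0.3}}

```text
time_s: 44.75
ee_pos: [0.5432, 0.2147, 0.3037]
tcp_rot: [-3.122, -0.411, 0.426]
wrist_force: [-0.4, 0.0, -1.2]
finger_gap: 0.0598
gripper_force: 0.0
```

```bash
python3 -c "
from wc import *
im=chk(.05,.058)
s=arm.observe();print(s['wrist_force'],s['gripper_force'],s['finger_gap'])"
```

```text
pin st [-1.  -0.2] 0.1617 gap 0.05984673065608542
foot 921 x [-52.4  52.1] y [-32.  32.] z 0.053
rim 3270 x [-56.8  56.6] y [-36.8  36.9] z 0.07
[-0.43786526  0.03367411  0.11545271] 0.0 0.059970169073001275
```

Emit:
{"api": "arm_command", "payload": {"deltas": [[0,0,-8,0],[0,0,-15,0],[0,0,-20,0],[0,0,-25,0],[0,0,-25,0],[0,0,-25,0],[0,0,-25,0],[0,0,-20,0]]}}

```text
time_s: 45.6
ee_pos: [0.4845, 0.1842, 0.4548]
tcp_rot: [-3.122, -0.412, 0.425]
wrist_force: [-0.5, 0.5, 0.2]
finger_gap: 0.0599
gripper_force: 0.0
```

Run:
```python
from wc import *
im=chk(.045,.058);s=arm.observe();print(s['wrist_force'])
im,X=grab('wrist');a=np.radians(23.95);o=np.array([.5992,.2436])
q=(X[...,:2]-o)@np.array([[np.cos(a),-np.sin(a)],[np.sin(a),np.cos(a)]])*1e3;z=X[...,2]
for l,h in((.045,.05),(.05,.058),(.09,.13),(.152,.172)):
    P=q[(z>l)&(z<h)&(abs(q[...,0])<50)&(abs(q[...,1])<30)]
    if len(P):print(l,h,len(P),np.percentile(P,[2,50,98],axis=0).round(1).tolist())
```

```text
pin st [-66.9  -4.2] 0.3128 gap 0.059906181242809144
foot 530 x [-52.1  52.2] y [-32.   30.9] z 0.051
rim 1140 x [-56.8  56.6] y [-36.5  36.9] z 0.07
[-0.25723555 -0.54318484  2.27269029]
0.045 0.05 206 [[-41.0, -19.7], [-12.4, -4.0], [35.5, 23.7]]
0.05 0.058 197 [[-45.6, -18.8], [-42.3, 2.1], [38.4, 23.8]]
0.09 0.13 16 [[-7.4, -1.0], [-7.1, 1.7], [-5.5, 4.9]]
0.152 0.172 536 [[-10.0, -17.0], [-4.3, 1.8], [3.6, 21.8]]
```

```bash
python3 -c "
from rig import arm
print(arm.finish_job())"
```

```text
the job is handed in; nothing more can be done
None
```

I handed the job in at about 46 s of the 72 s allowed; it returned no verdict, so success isn't confirmed. My last measurements put the carrier upright in the uncovered well, about 4 mm off centre, and the lid flat on the mat, about 16 mm off centre. Nothing I saw suggested the other carrier, bottle or dishes moved, though I did not measure them at the end.

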